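# Check the vacuum pump's dipstick

## Task

Check the oil of the vacuum pump: take the yellow-handled dipstick off its rest, slide it gently down the pump's sloping dipstick tube until its collar stops on the mouth of the tube, and draw it right out again. Then bring it over the white tile for reading, and finish while holding it there: the rod level and still, touching nothing but your gripper, with its tip a few centimetres above the middle of the tile; do not put it down or let go. Leave the tile and everything else on the bench where it stands.

Things in the scene. Friction and masses are not known exactly. Their poses are not given: they have to be found in the camera images.
- dipstick: the dipstick, 0.1 kg: steel rod 8 mm across, rounded tip; dark stop collar 30 mm across, 6 mm thick; neck; yellow handle 80 mm long, 14 mm wide (y), 18 mm high (z). Origin on the axis in the collar's front face, which comes to lie on the tube's mouth; x runs along the rod to the tip (x = 120 mm), the handle spans x = -20 to -100 mm. It starts level on the rest, z up, axis 50 mm above the bench
- dipstick_tip (a point): end point of the dipstick's rod; a red mark lies 17 mm and a black mark 41 mm back from it. At the start it points roughly to the robot's left
- dipstick_grip (a point): on the axis in the yellow handle, 55 mm behind the collar's front face; the handle is 14 mm wide here; on the rest, nothing lies beside it and its underside is 41 mm above the bench
- guide_tube: the pump's yellow dipstick tube, fixed, rising from the oil case's front at 40 degrees above level. Origin at the centre of its open mouth, 165 mm above the bench; z along the tube out of the mouth (the rod goes in along -z), x level. Rim 28 mm outside; the flared mouth, 22 mm inside, narrows within 20 mm to a 12 mm bore, 128 mm deep in all: the collar stops on the rim, the tip meets nothing
- pump: vacuum pump, heavy, fixed: 150 mm wide (x), 335 mm long (y), 229 mm tall at its black carrying handle, 227 mm at its grey exhaust filter. Origin on the bench under its middle. White oil case at its -y end (130 mm wide, 155 mm tall, front face at y = -160 mm), the tube's mouth at x = 0, y = -215 mm; blue motor at the other end
- rest: white comb rest, fixed, 205 mm long (x, the way the dipstick points), 78 mm wide: a notched upright 85 mm ahead of its origin (58 mm high, under the rod), another 92 mm behind (55 mm high, under the handle's end), open between them over an 8 mm base. The dipstick lies in the middle notches, its origin 50 mm above the rest's; it lifts straight up out of the 14 mm deep notches
- tile: white glazed tile, loose, 100 x 100 x 8 mm, lying flat on the bench; origin under its centre
- tile_top (a point): centre of the tile's upper face, 8 mm above the bench
- oil_bottle: bystander, loose: amber glass oil bottle with a black cap, 72 mm across and 200 mm tall, standing on the left of the bench; origin under its centre
- tube_rack: bystander, loose: white wire rack of blue-capped clear tubes, 82 x 122 mm and 109 mm tall; origin under its centre
- tip_box: bystander, loose: blue pipette-tip box, 85 x 125 x 52 mm; origin under its centre
- foam_box: bystander, loose: white foam carton, 156 x 176 x 95 mm, on the right of the bench; origin under its centre
- jar_lid: bystander, loose: red round jar lid, 100 mm across, 16 mm tall; origin under its centre
- pipette: bystander, loose: white and grey hand pipette lying on the bench, 245 mm long along its y, 26 mm high; origin on its underside
Things that resemble listed ones, but are neither listed nor needed, are in the scene too. There is more than one size of the dipstick; the one meant has the size given above.

How it is judged:
By the outcome, as a careful person would: the job done as asked, in the order asked, and still so for the second after the job is handed in, while the arm keeps its last pose, push and grip.
It also fails if it takes over 54 s, if anything falls off the work surface, if the arm or the gripper's body presses on something with over 40 N, if the wrist force passes 120 N, or if a joint passes its speed limit or range.

## Robot

A 6-joint arm with a two-finger parallel gripper is mounted at the origin on the work surface. World frame = base frame: x ahead of the robot, y to its left, z up, the work surface at z = 0. Lengths are in m, angles in rad, forces in N, time in s.
With the tool pointing down it reaches from about 0.375 to 0.9 m from the base axis. Payload 3.1 kg.
Tool frame: the origin (TCP) lies midway between the tips of the shut fingers; the grasp point (between the pads) lies 19 mm behind it (manip.grip_depth is the distance from the TCP to the grasp point, in m); z points along the fingers, y is the line along which they close (so a half turn about z gives the same grasp; the last joint's range is limited). The gripper opens to 85 mm and grips with 20 to 120 N. Pads are 22 mm wide; open, the fingers measure 114 mm over their backs; the gripper's body (76 mm by 85 mm) begins 54 mm behind the grasp point. The pads swing forward as they close: fully open they stand 13 mm farther back than shut.
Start: joints at [0.99, 0.527, 1.433, -0, 1.181, -0.178], TCP at [0.245, 0.575, 0.231] pointing down, gripper open.
Joint ranges: [-3.08, 3.08], [-0.75, 2.2], [0.22, 2.44], [-1.43, 4.57], [0, 2.65], [-2.85, 2.85]. Speed limits (rad/s): [2.79, 2.79, 3.14, 3.14, 3.14, 3.14].

## Interface

Orientations are given as a unit quaternion [x, y, z, w].
In Python, from station import telemetry, snapshot, manip gives the robot as it stands. The module is installed in compiled form; this text tells all that it offers.
- The arm moves only by the shell command python3 -m crank 'ROWS' [OPENING] [FORCE]. ROWS is text: rows parted by semicolons, each of 6 numbers parted by spaces: the shift along the tool's x, y, z as a fraction of full scale, then the turn, a rotation vector about the tool's x, y, z as a fraction of full scale. A call has exactly 5 rows; each row shifts and turns the commanded pose from where the row before left it, along the tool's axes as they then stand; what a row does not reach is not made up. Full scale, the value 1, is 4 cm for a shift and 90 degrees for a turn. A row lasts 1/10 s, in which the tool goes at most 50 mm and 8.59 degrees, less where a joint would pass 70% of its speed; a pose out of reach is approached as far as the arm can. A call with a number of a shift or a turn outside -1 to 1 is refused whole. A call with a gripper value outside its range is refused whole. OPENING is the opening, from -1 (shut) to 1 (fully open), set as the call begins (- or left out, the last holds). The fingers move at their own pace and stop on an object; FORCE is the grip in N (left out, the last holds). Time passes only in rows, so rows that do not move let the fingers close, or fill a call up. It gives the time, the measured TCP pose, the force, the opening and the grip force at its end, in the units of the state.
- telemetry.sense(): the state, without advancing time (a new reading comes with each control period).
- snapshot(name): name is "scene" or "top" or "wrist"; returns a dict with "image" (384x512x3 uint8, red, green, blue), "depth" (384x512 float32, m along the optical axis (not along the pixel's ray), 0 where there is no reading), "camera_matrix" (3x3 intrinsics, pixels), "k1" (the pictures are not rectified: a ray, as slopes to the right and down, at radius r is drawn at 1 + k1 r^2 times it, then the intrinsics apply), "rvec" (rotation vector, rad) and "tvec" (3), from world to camera coordinates, as OpenCV has them. Camera axes: x right, y down, z forward; pixel columns grow to the right and rows downward; lengths in m; the calibration is good to about 2 mm. A picture is of the moment at which its call begins.
- manip.sign_off(): hands the job in; it is judged then, once.
The state is a dict: "t": time; "q": joint angles; "qd": joint speeds; "tau": joint torques, N m; "tcp_pos": TCP position; "tool_rot": TCP orientation; "force": force on the tool from outside, world axes, zero at the start; "ft_torque": the same for the moment, N m; "finger_gap": opening from 0.0 (shut) to 1.0 (fully open); "gripper_force": force on a finger pad.
Only numpy, scipy, OpenCV 4.12 (cv2) and the standard library are available. Lean on these libraries where they do the work, as an engineer would, in place of code of your own. Each camera call takes 0.05 s, during which the arm holds its last target. There are 200 camera calls.

## Working session

There is one attempt and no reset: what is moved stays moved. The work goes in short steps, Python scripts to look and compute and a shell command to move; the robot and the scene stay as the last step left them, time stands still between calls to the robot, and variables do not carry over. Pictures are saved under pics/ and viewed, at most 10 in all, crops included, and the job is handed in when it is done.

```bash
mkdir -p pics
cat > h.py <<'E'
import numpy as np, cv2
from scipy.spatial.transform import Rotation as R
from station import telemetry, snapshot, manip
def snap(n,save=None):
    s=snapshot(n)
    np.savez(f'pics/{n}_{save}.npz',**s) if save else None
    if save: cv2.imwrite(f'pics/{n}_{save}.png',s['image'][:,:,::-1])
    return s
def load(f): return dict(np.load(f))
def cam(s):
    M=cv2.Rodrigues(np.array(s['rvec'],float))[0]; t=np.array(s['tvec'],float).ravel(); return M,t
def slopes(s,uv):
    K=np.array(s['camera_matrix']); uv=np.atleast_2d(uv).astype(float)
    d=np.c_[(uv[:,0]-K[0,2])/K[0,0],(uv[:,1]-K[1,2])/K[1,1]]; u=d.copy()
    for _ in range(20): u=d/(1+float(s['k1'])*(u**2).sum(1,keepdims=True))
    return u
def onplane(s,uv,z):
    M,t=cam(s);u=slopes(s,uv);D=np.c_[u,np.ones(len(u))]@M;C=-M.T@t
    return C+D*((z-C[2])/D[:,2])[:,None]
def pts(s,uv):
    M,t=cam(s);uv=np.atleast_2d(uv).astype(int);u=slopes(s,uv);d=s['depth'][uv[:,1],uv[:,0]]
    return (np.c_[u,np.ones(len(u))]*d[:,None]-t)@M
def proj(s,P):
    M,t=cam(s);c=np.atleast_2d(P)@M.T+t;u=c[:,:2]/c[:,2:];u=u*(1+float(s['k1'])*(u**2).sum(1,keepdims=True))
    K=np.array(s['camera_matrix']);return u*[K[0,0],K[1,1]]+K[:2,2]
E
python3 - <<'E'
from h import *
a=snap('scene','0');b=snap('top','0')
for s in(a,b):
    M,t=cam(s);print(-M.T@t,M[2],s['k1'],s['camera_matrix'][0])
cv2.imwrite('pics/both.png',cv2.resize(np.vstack([a['image'],b['image']])[:,:,::-1],None,fx=.78,fy=.78))
print(telemetry.sense())
E
```

```text
[1.5601314  0.56805226 0.95619637] [-0.7207687  -0.40235727 -0.56444761] 0.012633628838963417 [483.80902908   0.         257.33222485]
[ 0.38425029 -0.00990269  1.38621604] [ 0.07321196 -0.01651369 -0.99717968] -0.1212129800975632 [370.38489519   0.         258.75838439]
{'t': 0.1, 'q': array([ 9.89522380e-01,  5.28392338e-01,  1.43376673e+00, -1.91302845e-05,
        1.18142292e+00, -1.78526233e-01]), 'qd': array([-0.00061699, -0.00128349, -0.00216026,  0.00043325,  0.00167137,
       -0.00048407]), 'tau': array([ 2.91248871e-04, -4.43307853e+01, -1.78586036e+01, -1.72827054e-04,
        3.86157029e-03, -1.15285648e-06]), 'tcp_pos': array([0.24459918, 0.57444574, 0.2304221 ]), 'tool_rot': array([ 2.00011949e-01,  9.79792953e-01, -9.27026557e-04, -3.60634171e-04]), 'force': array([-0.3322662 , -0.11627325,  0.08914532]), 'ft_torque': array([ 0.0063523 ,  0.00222428, -0.0372397 ]), 'gripper_force': 0.0, 'finger_gap': 0.9966972784388146}
```

View pics/both.png

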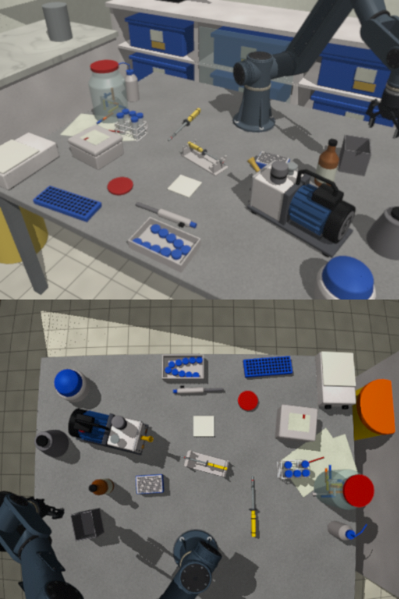

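The scene view (upper half) shows the pump right of centre, with its tube at about (250,163). In the top view (lower half), the tube is near (147,438), the tile near (203,426), the rest with a yellow-handled stick near (210,463), and a second, longer yellow-handled stick lying bare on the bench at (254,508). The one on the rest fits the description, and I'll confirm it in an enlarged crop.

Run:
```python
from h import *
a=load('pics/scene_0.npz');b=load('pics/top_0.npz')
# top view coords: view/0.78, minus 384
c1=cv2.resize(b['image'][140:320,70:350],None,fx=2.8,fy=2.8,interpolation=cv2.INTER_CUBIC)[:300*2-200]
c1=cv2.resize(b['image'][150:310,80:350],(675,400),interpolation=cv2.INTER_CUBIC)
c2=cv2.resize(a['image'][160:240,200:360],(400,200),interpolation=cv2.INTER_CUBIC)
im=np.zeros((600,675,3),np.uint8);im[:400]=c1;im[400:,:400]=c2
cv2.imwrite('pics/crop1.png',im[:,:,::-1])
hsv=cv2.cvtColor(b['image'],cv2.COLOR_RGB2HSV)
m=cv2.inRange(hsv,(18,130,110),(32,255,255));n,l,st,ce=cv2.connectedComponentsWithStats(m)
for i in range(1,n):
    if st[i,4]>25:
        v,u=np.where(l==i);P=pts(b,np.c_[u,v]);print(st[i],ce[i],P.mean(0).round(3),P[:,2].max().round(3),'rect',cv2.minAreaRect(np.c_[u,v].astype(np.float32)))
```

```text
[456 112  10  11  46] [459.2826087 117.       ] [ 0.862 -0.993 -0.251] -0.205 rect ((459.75006103515625, 116.25001525878906), (4.242640495300293, 13.435027122497559), 45.0)
[181 175  11   7  49] [186.40816327 177.34693878] [0.524 0.208 0.178] 1.386 rect ((186.0294189453125, 176.8823699951172), (9.701424598693848, 6.063390731811523), 14.03624439239502)
[266 209  26  10 102] [278.47058824 213.53921569] [ 0.406 -0.102  0.058] 0.067 rect ((278.3529357910156, 213.58824157714844), (26.19384765625, 3.8805696964263916), 14.03624439239502)
[322 270   6  35 189] [324.47089947 287.23809524] [ 0.138 -0.268  0.047] 1.386 rect ((324.5, 287.0), (34.0, 5.0), 90.0)
```

View pics/crop1.png

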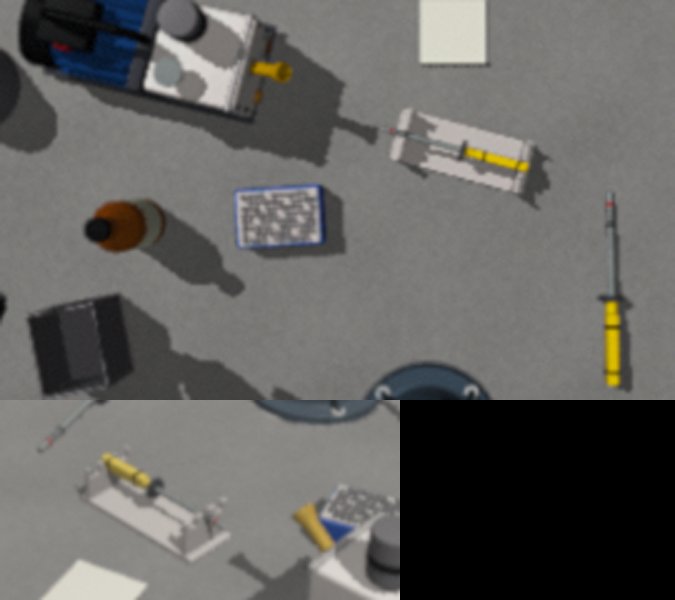

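The crop confirms it. The stick on the rest at crop (495,160) has an 80 mm handle and a dark collar at (462,150), with its tip at (393,131). The bench stick at (612,345) has a handle of about 125 mm, so it is the wrong size. Next I'll measure the rough poses and raise and turn the tool.

```bash
cat >> h.py <<'E'
def rel(pos,Rt,n=5):
    "tool-frame deltas from the present measured pose, as totals in full-scale units"
    s=telemetry.sense();R0=R.from_quat(s['tool_rot']);d=R0.inv().apply(np.array(pos)-s['tcp_pos'])/.04
    w=(R0.inv()*Rt).as_rotvec()/(np.pi/2)
    print('t',round(s['t'],2),'shift tot',d.round(3),'turn tot',w.round(4),'turn after -> shift in final axes',((Rt.inv()).apply(np.array(pos)-s['tcp_pos'])/.04).round(3))
def Rx(xdir,zdir_hint=(0,0,-1)):
    x=np.array(xdir,float);x/=np.linalg.norm(x);y=np.cross(zdir_hint,x);y/=np.linalg.norm(y)
    return R.from_matrix(np.c_[x,y,np.cross(x,y)])
E
python3 - <<'E'
from h import *
b=load('pics/top_0.npz')
h=onplane(b,[[278.4,213.6]],.059)[0];t=onplane(b,[[237.2,202.4]],.05)[0]
print('handle',h,'tip',t,np.linalg.norm(t-h)); d=(t-h)[:2];print('ang',np.degrees(np.arctan2(d[1],d[0])))
print('mouth',onplane(b,[[194,178.5]],.165),'case tube root',onplane(b,[[182,177]],.13))
print('bottle',onplane(b,[[119,242]],.2))
m=cv2.inRange(cv2.cvtColor(b['image'],cv2.COLOR_RGB2HSV),(0,0,190),(180,50,255));n,l,st,ce=cv2.connectedComponentsWithStats(m)
i=l[160,260];v,u=np.where(l==i);r=cv2.minAreaRect(np.c_[u,v].astype(np.float32));print('tile',r,onplane(b,[r[0]],.008),onplane(b,cv2.boxPoints(r),.008).round(3).tolist())
E
python3 -m crank '0 0 -.4 0 0 .09;0 0 -.4 0 0 .09;0 0 -.4 0 0 .09;0 0 -.4 0 0 .09;0 0 -.4 0 0 .09'
python3 -m crank '0 0 0 0 0 .09;0 0 0 0 0 .09;0 0 0 0 0 .09;0 0 0 0 0 .09;0 0 0 0 0 .09'
python3 - <<'E'
from h import *
rel([.41,-.09,.25],Rx([.24,.97,0]))
E
```

```text
handle [ 0.40570416 -0.10193614  0.059     ] tip [0.44688586 0.04595357 0.05      ] 0.15378002926670215
ang 74.43948713750393
mouth [[0.52133492 0.18463184 0.165     ]] case tube root [[0.5306148  0.23151363 0.13      ]]
bottle [[0.31289916 0.42205209 0.2       ]]
tile ((260.5, 162.0), (24.0, 25.0), 90.0) [[ 0.6004235  -0.03980993  0.008     ]] [[0.646, 0.007, 0.008], [0.646, -0.087, 0.008], [0.555, -0.086, 0.008], [0.555, 0.007, 0.008]]
t: 0.6
tcp_pos: [0.2447, 0.5746, 0.3113]
tool_rot: [0.529, 0.848, -0.001, -0.0]
force: [0.8, 0.2, -0.9]
finger_gap: 0.999
gripper_force: 0.0
t: 1.1
tcp_pos: [0.2447, 0.5746, 0.3107]
tool_rot: [0.79, 0.613, -0.001, 0.0]
force: [0.2, 0.5, 0.4]
finger_gap: 0.997
gripper_force: 0.0
t 1.1 shift tot [-15.061   8.138   1.534] turn tot [-0.0003  0.0009 -0.0057] turn after -> shift in final axes [-15.136   8.001   1.517]
```

```bash
for i in 1; do
python3 -m crank '-1 .54 0 0 0 0;-1 .54 0 0 0 0;-1 .54 0 0 0 0;-1 .54 0 0 0 0;-1 .54 0 0 0 0'
python3 -m crank '-1 .54 0 0 0 0;-1 .54 0 0 0 0;-1 .54 0 0 0 0;-1 .54 0 0 0 0;-1 .54 0 0 0 0'
python3 -m crank '-1 .54 .2 0 0 0;-1 .54 .2 0 0 0;-1 .54 .2 0 0 0;-1 .54 .2 0 0 0;-.9 .4 .2 0 0 0'
done | grep -E 't:|tcp'
python3 - <<'E'
from h import *
rel([.41,-.09,.25],Rx([.24,.97,0]))
w=snap('wrist','1');print(cam(w)[0][2],-cam(w)[0].T@cam(w)[1])
cv2.imwrite('pics/w1.png',w['image'][:,:,::-1])
E
```

```text
t: 1.6
tcp_pos: [0.3009, 0.3528, 0.3109]
tool_rot: [0.788, 0.615, -0.0, 0.0]
t: 2.1
tcp_pos: [0.3569, 0.1328, 0.3112]
tool_rot: [0.788, 0.615, -0.0, 0.0]
t: 2.6
tcp_pos: [0.4092, -0.0829, 0.271]
tool_rot: [0.789, 0.615, 0.0, 0.0]
t 2.6 shift tot [-0.167  0.062  0.524] turn tot [ 0.0004  0.0001 -0.0028] turn after -> shift in final axes [-0.167  0.062  0.524]
[-0.07802015 -0.30843723 -0.94803973] [ 0.42951177 -0.00325921  0.41374884]
```

View pics/w1.png

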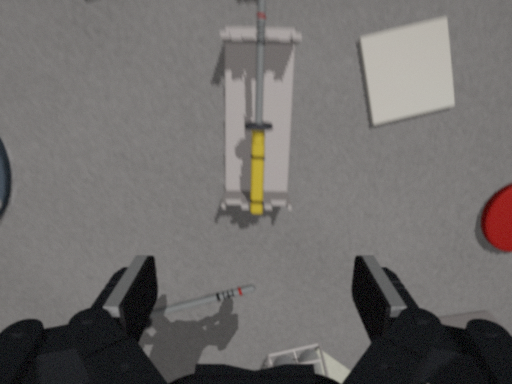

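The wrist view shows the dipstick on its rest, with the collar at (258,126), handle end at (257,214), and rod tip near (262,5). The tile is at upper right, centred near (408,70).

Run:
```python
from h import *
w=load('pics/wrist_1.npz');hsv=cv2.cvtColor(w['image'],cv2.COLOR_RGB2HSV)
m=cv2.inRange(hsv,(18,130,90),(34,255,255));n,l,st,ce=cv2.connectedComponentsWithStats(m)
v,u=np.where((m>0)&(u_:=True) if 0 else m>0);k=(abs(u-258)<30)&(v>110)&(v<225);u,v=u[k],v[k];print(u.min(),u.max(),v.min(),v.max())
rows=[(u[v==y].mean(),y,np.ptp(u[v==y])) for y in range(v.min(),v.max()+1) if (v==y).any()]
rows=np.array(rows);P=onplane(w,rows[:,:2],.055)
p=np.polyfit(P[:,1],P[:,0],1);print('handle dir x/y',p, 'ang',np.degrees(np.arctan2(1,p[0])),P[0],P[-1])
print('end top',onplane(w,[[257,v.max()+.5]],.059),'front',onplane(w,[[257,v.min()-.5]],.055))
C=onplane(w,[[258.5,126]],.05)[0];T=onplane(w,[[261.5,12]],.05)[0];print('collar',C,'rodpt',T,'ang',np.degrees(np.arctan2(*(T-C)[1::-1])))
d=(T-C)/np.linalg.norm(T-C);g=C-.055*d;print('grip',g)
dd=pts(w,np.c_[u,v]);print('depth z',np.median(dd[:,2]))
m=cv2.inRange(hsv,(0,0,180),(180,60,255));
v,u=np.where(m>0);k=(u>345)&(u<470)&(v<140);r=cv2.minAreaRect(np.c_[u[k],v[k]].astype(np.float32));print('tile',r,onplane(w,[r[0]],.008),onplane(w,cv2.boxPoints(r),.008).round(3).tolist())
```

```text
250 263 131 213
handle dir x/y [0.27211618 0.43506052] ang 74.77747527459336 [ 0.41756847 -0.0583943   0.055     ] [ 0.39560755 -0.1476993   0.055     ]
end top [[ 0.39637862 -0.14680645  0.059     ]] front [[ 0.41853434 -0.05810092  0.055     ]]
collar [ 0.42105286 -0.05466088  0.05      ] rodpt [0.45039166 0.05141172 0.05      ] ang 74.53900087272014
grip [ 0.40639083 -0.10767055  0.05      ]
depth z 0.05881382440249193
tile ((409.7585144042969, 70.8731689453125), (84.71959686279297, 90.51657104492188), 77.90524291992188) [[ 0.60182503 -0.04086916  0.008     ]] [[0.548, 0.006, 0.008], [0.648, 0.004, 0.008], [0.66, -0.091, 0.008], [0.554, -0.088, 0.008]]
```

```bash
cat >> h.py <<'E'
A=np.radians(74.6);D0=np.array([np.cos(A),np.sin(A),0]);G0=np.array([.4075,-.104,.05])
RG=Rx(D0)*R.from_euler('y',20,degrees=True)
def tcp(g,Rt): return np.array(g)+.019*Rt.as_matrix()[:,2]
E
python3 - <<'E'
from h import *
rel(tcp(G0+[0,0,.09],RG),RG)
E
```

```text
t 2.65 shift tot [-0.225  0.01   3.703] turn tot [-0.0006  0.2251  0.0124] turn after -> shift in final axes [-1.493  0.023  3.396]
```

```bash
python3 -m crank '-.1 0 .7 0 .045 .0025;-.15 0 .7 0 .045 .0025;-.2 0 .7 0 .045 .0025;-.2 0 .7 0 .045 .0025;-.2 0 .7 0 .045 .0025' | grep tcp
python3 - <<'E'
from h import *
rel(tcp(G0+[0,0,.09],RG),RG);rel(tcp(G0,RG),RG)
E
```

```text
tcp_pos: [0.4055, -0.0943, 0.1271]
t 3.15 shift tot [-0.099  0.114  0.096] turn tot [-0.002  -0.0039  0.0013] turn after -> shift in final axes [-0.098  0.114  0.097]
t 3.15 shift tot [-0.881  0.119  2.205] turn tot [-0.002  -0.0039  0.0013] turn after -> shift in final axes [-0.867  0.114  2.211]
```

```bash
python3 -m crank '-.176 .024 .44 0 -.004 0;-.176 .024 .44 0 0 0;-.176 .024 .44 0 0 0;-.176 .024 .44 0 0 0;-.176 .024 .44 0 0 0' | grep -E 'tcp|force'
python3 - <<'E'
from h import *
rel(tcp(G0,RG),RG)
w=snap('wrist','2');cv2.imwrite('pics/w2.png',w['image'][:,:,::-1])
E
```

```text
tcp_pos: [0.4089, -0.098, 0.0323]
force: [0.6, 1.1, -0.2]
gripper_force: 0.0
t 3.65 shift tot [0.007 0.006 0.006] turn tot [-0.003   0.0014  0.0015] turn after -> shift in final axes [0.007 0.006 0.006]
```

View pics/w2.png

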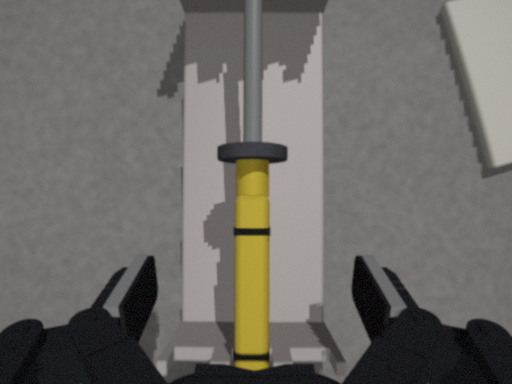

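The handle lies centred between the open fingers, at column 253 against a midpoint of about 255, with the collar at (252,152). I'll close the gripper.

```bash
python3 -m crank '0 0 0 0 0 0;0 0 0 0 0 0;0 0 0 0 0 0;0 0 0 0 0 0;0 0 0 0 0 0' -1 70
python3 -m crank '0 0 0 0 0 0;0 0 0 0 0 0;0 0 0 0 0 0;0 0 0 0 0 0;0 0 0 0 0 0' | grep -E 'force|gap'
python3 - <<'E'
from h import *
b=load('pics/top_0.npz');h=onplane(b,[[153,157]],.227);print('filter',h)
g=G0+[0,0,.10];rel(tcp(g,RG),RG)
E
```

```text
t: 4.2
tcp_pos: [0.4091, -0.0982, 0.0338]
tool_rot: [0.782, 0.598, 0.136, -0.106]
force: [-1.7, -4.3, 17.9]
finger_gap: 0.151
gripper_force: 67.7
force: [0.1, -1.0, 5.4]
finger_gap: 0.146
gripper_force: 68.1
filter [[0.58387586 0.30694209 0.227     ]]
t 4.7 shift tot [ 0.847 -0.006 -2.305] turn tot [-0.0021  0.0014  0.0019] turn after -> shift in final axes [ 8.520e-01 -1.000e-03 -2.303e+00]
```

```bash
python3 -m crank '.17 0 -.46 0 0 0;.17 0 -.46 0 0 0;.17 0 -.46 0 0 0;.17 0 -.46 0 0 0;.17 0 -.46 0 0 0' | grep -E 'tcp|force|gap'
python3 - <<'E'
from h import *
w=load('pics/wrist_2.npz');M,t=cam(w)
for g in ([.47,.06,.33],[.56,.08,.33],[.46,.1,.36],[.47,.12,.33]):
    s=dict(w);dg=np.array(g)-G0;s['tvec']=t-M@dg
    print(g,proj(s,[[.521,.185,.165],[.53,.23,.13],[.58,.31,.227]]).round().tolist(),(-M.T@s['tvec']).round(3))
    rel(tcp(g,RG),RG)
E
```

```text
tcp_pos: [0.409, -0.0974, 0.1323]
force: [0.2, -0.1, -1.6]
finger_gap: 0.157
gripper_force: 68.3
[0.47, 0.06, 0.33] [[273.0, 88.0], [268.0, 55.0], [307.0, -106.0]] [0.48  0.094 0.474]
t 5.2 shift tot [ 5.628  0.426 -2.75 ] turn tot [-0.0028  0.0016  0.0016] turn after -> shift in final axes [ 5.636  0.424 -2.734]
[0.56, 0.08, 0.33] [[183.0, 135.0], [188.0, 97.0], [201.0, -56.0]] [0.57  0.114 0.474]
t 5.2 shift tot [ 6.638  2.467 -2.392] turn tot [-0.0028  0.0016  0.0016] turn after -> shift in final axes [ 6.65   2.461 -2.365]
[0.46, 0.1, 0.36] [[292.0, 134.0], [286.0, 98.0], [327.0, -39.0]] [0.47  0.134 0.504]
t 5.2 shift tot [ 6.728 -0.079 -3.148] turn tot [-0.0028  0.0016  0.0016] turn after -> shift in final axes [ 6.736 -0.082 -3.132]
[0.47, 0.12, 0.33] [[291.0, 152.0], [284.0, 111.0], [330.0, -38.0]] [0.48  0.154 0.474]
t 5.2 shift tot [ 6.989  0.034 -2.257] turn tot [-0.0028  0.0016  0.0016] turn after -> shift in final axes [ 6.995  0.026 -2.239]
```

```bash
(
python3 -m crank '.4 0 -.6 0 0 0;.6 0 -.5 0 0 0;.6 0 -.5 0 0 0;.6 0 -.5 0 0 0;.6 0 -.4 0 0 0'
python3 -m crank '.8 0 -.2 0 0 0;.8 0 -.2 0 0 0;.8 0 -.2 0 0 0;.8 0 -.2 0 0 0;.7 0 0 0 0 0'
python3 -m crank '0 0 0 0 0 0;0 0 0 0 0 0;0 0 0 0 0 0;0 0 0 0 0 0;0 0 0 0 0 0' ) | grep -E 'tcp|force'
python3 - <<'E'
from h import *
w=snap('wrist','3');snap('top','3')
rel(tcp([.56,.08,.34],RG),RG)
E
(python3 -m crank '0 .5 .1 0 0 0;0 .5 .1 0 0 0;0 .5 .1 0 0 0;0 .5 .1 0 0 0;0 .5 .1 0 0 0'
python3 -m crank '0 0 0 0 0 0;0 0 0 0 0 0;0 0 0 0 0 0;0 0 0 0 0 0;0 0 0 0 0 0' ) | grep -E 'tcp|force'
python3 - <<'E'
from h import *
w=snap('wrist','4');a=load('pics/wrist_3.npz')['image']
cv2.imwrite('pics/w34.png',cv2.resize(np.hstack([a,w['image']]),(800,300))[:,:,::-1])
cv2.imwrite('pics/w34.png',np.hstack([a[:,120:512],w['image'][:,60:452]])[:,:,::-1])
E
```

```text
tcp_pos: [0.4281, -0.0281, 0.2649]
force: [1.2, 0.1, -1.2]
gripper_force: 68.3
tcp_pos: [0.4642, 0.1034, 0.3481]
force: [-0.4, -0.2, -0.9]
gripper_force: 68.3
tcp_pos: [0.464, 0.1015, 0.3461]
force: [0.1, 0.7, -0.9]
gripper_force: 68.3
t 6.8 shift tot [0.052 2.457 0.648] turn tot [-0.0031  0.0013  0.0007] turn after -> shift in final axes [0.054 2.453 0.66 ]
tcp_pos: [0.5633, 0.0821, 0.3269]
force: [0.2, -0.2, -1.6]
gripper_force: 68.4
tcp_pos: [0.5619, 0.0828, 0.3278]
force: [-0.3, 0.8, -1.1]
gripper_force: 68.4
```

View pics/w34.png

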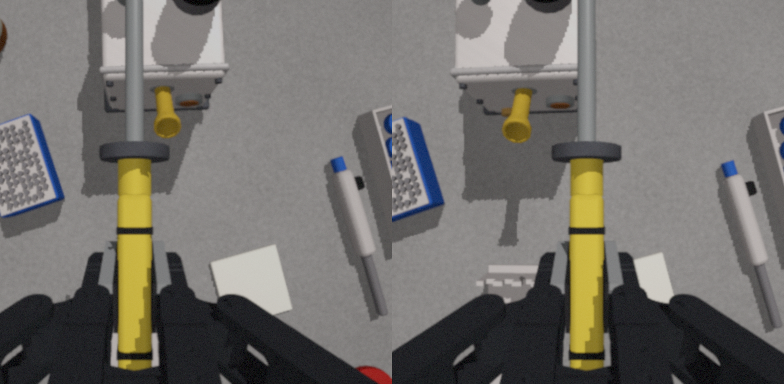

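Both views show the yellow tube with its mouth, at about full-image (287,125) in view 3 and (184,130) in view 4. The held dipstick is straight, with its collar at (254,152) and (255,152). I'll measure the rim in an enlarged crop.

Run:
```python
from h import *
ims=[]
for n,(u0,v0) in ((3,(262,80)),(4,(160,80))):
    w=load(f'pics/wrist_{n}.npz');hsv=cv2.cvtColor(w['image'],cv2.COLOR_RGB2HSV)
    m=cv2.inRange(hsv,(15,110,60),(34,255,255))
    c=w['image'][v0:v0+66,u0:u0+50];ims.append(cv2.resize(c,(400,528),interpolation=cv2.INTER_CUBIC))
    mm=m[v0:v0+66,u0:u0+50]
    for y in range(0,66,3):
        k=np.where(mm[y])[0]
        if len(k):print(n,y+v0,k.min()+u0,k.max()+u0,len(k),end=' | ')
    print()
cv2.imwrite('pics/rim.png',np.hstack(ims)[:,:,::-1])
```

```text
3 86 281 285 5 | 3 89 275 289 15 | 3 92 275 290 16 | 3 95 275 290 16 | 3 98 276 291 16 | 3 101 276 291 16 | 3 104 276 303 18 | 3 107 277 292 16 | 3 110 276 293 18 | 3 113 277 294 18 | 3 116 277 297 21 | 3 119 275 299 25 | 3 122 274 300 27 | 3 125 274 300 27 | 3 128 274 300 27 | 3 131 275 299 25 | 3 134 277 296 20 | 3 137 282 290 9 | 
4 89 185 197 13 | 4 92 183 199 17 | 4 95 183 199 17 | 4 98 182 198 17 | 4 101 181 198 18 | 4 104 181 197 17 | 4 107 180 197 18 | 4 110 170 196 27 | 4 113 170 196 27 | 4 116 175 195 21 | 4 119 174 195 22 | 4 122 172 196 25 | 4 125 171 198 28 | 4 128 170 199 30 | 4 131 170 198 29 | 4 134 171 198 28 | 4 137 174 197 24 | 4 140 177 194 18 |
```

View pics/rim.png

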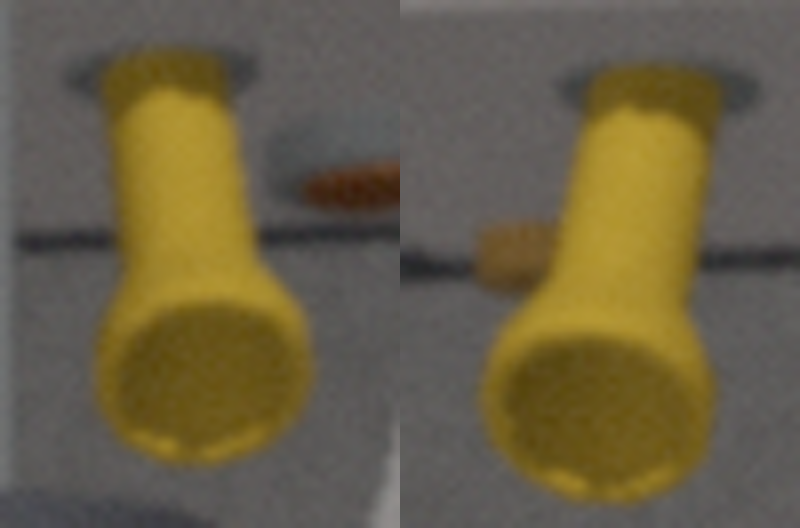

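The rim is clear in both. The dark inner disc is centred at (287.4,126.3) in view 3 and (184.5,130.5) in view 4, and the tube axis is visible above it. Next I'll triangulate the mouth and axis, and measure the held rod.

Run:
```python
from h import *
from scipy.optimize import least_squares
S=[load(f'pics/wrist_{n}.npz') for n in(3,4)];mo=[[287.4,126.3],[184.5,130.5]]
ax=[[[282.5,92],[283.5,100.5],[285,111]],[[191,92],[189.8,101],[188.5,107]]]
for s,m in zip(S,mo): print('mouth@.165',onplane(s,[m],.165)[0])
def seg(y,f=40): y=np.radians(y);c,q=np.cos(np.radians(f)),np.sin(np.radians(f));return np.array([np.cos(y)*c,np.sin(y)*c,-q])
def f(p):
    M=p[:3];d=seg(p[3]);r=[(p[2]-.165)*500]
    for s,m,a in zip(S,mo,ax):
        r+=list((proj(s,M)-m)[0]);l=proj(s,[M+.02*d,M+.05*d]);n=np.array([-(l[1]-l[0])[1],(l[1]-l[0])[0]]);n/=np.linalg.norm(n);r+=list((np.array(a)-l[0])@n)
    return r
o=least_squares(f,[.521,.185,.165,79.]);print(o.x.round(4),np.round(o.fun,2))
# pump yaw from case front edge lines (top rim of case), and rod in hand
for s,n in zip(S,(3,4)):
    g=cv2.cvtColor(s['image'],cv2.COLOR_RGB2GRAY)
    hsv=cv2.cvtColor(s['image'],cv2.COLOR_RGB2HSV);m=cv2.inRange(hsv,(0,0,150),(180,60,255))
    cols=[c for c in range(170,345,3) if not 235<c<275];E=[]
    for c in cols:
        k=np.where(m[:100,c])[0]
        if len(k)>25:E.append((c,k.max()))
    E=np.array(E,float);P=onplane(s,E,.15);p=np.polyfit(P[:,0],P[:,1],1);r=P[:,1]-np.polyval(p,P[:,0]);k=abs(r)<.004;p=np.polyfit(P[k,0],P[k,1],1);print('case edge normal yaw',np.degrees(np.arctan2(1,-p[0])),k.sum(),len(k),P[k,0].min(),P[k,0].max())
    M,t=cam(s)
    # rod axis columns
    m=[]
    for v in (10,40,70,90,110,125,135):
        row=s['image'][v].astype(int);gr=abs(np.diff(g[v].astype(int)[235:275]));k=np.argsort(-gr)[:6];m.append((v,(k.min()+235,k.max()+235)))
    print('rod',m)
t=telemetry.sense();q=R.from_quat(t['tool_rot']);print(t['tcp_pos'],q.as_matrix().round(3).tolist())
for s in S[1:]:
    M,c=cam(s);C=-M.T@c;print('cam in tool',q.inv().apply(C-t['tcp_pos']).round(4),q.inv().apply(M[2]).round(3),q.inv().apply(M[0]).round(4))
```

```text
mouth@.165 [0.52151463 0.18944323 0.165     ]
mouth@.165 [0.52159534 0.18956659 0.165     ]
[ 0.5215  0.1895  0.165  77.0389] [-0.02 -0.01 -0.07  0.17 -0.08 -0.14 -0.05  0.07 -0.17  0.2  -0.05]
case edge normal yaw 76.13874058130324 12 13 0.47665394326388755 0.5934813905813701
rod [(10, (np.int64(244), np.int64(263))), (40, (np.int64(244), np.int64(272))), (70, (np.int64(243), np.int64(263))), (90, (np.int64(246), np.int64(270))), (110, (np.int64(244), np.int64(263))), (125, (np.int64(245), np.int64(263))), (135, (np.int64(245), np.int64(262)))]
case edge normal yaw 76.425774174613 7 7 0.5188188501731422 0.5804129927841324
rod [(10, (np.int64(238), np.int64(263))), (40, (np.int64(243), np.int64(264))), (70, (np.int64(243), np.int64(263))), (90, (np.int64(246), np.int64(264))), (110, (np.int64(239), np.int64(263))), (125, (np.int64(245), np.int64(264))), (135, (np.int64(245), np.int64(264)))]
[0.56204387 0.08280781 0.32778136] [[0.247, 0.965, 0.086], [0.907, -0.262, 0.329], [0.34, -0.003, -0.94]]
cam in tool [ 0.0823  0.0002 -0.1427] [-0.318 -0.001  0.948] [-4.e-04  1.e+00  1.e-03]
```

Run:
```python
from h import *
for n,tc in ((4,None),):
    s=load('pics/wrist_4.npz');t=telemetry.sense();q=R.from_quat(t['tool_rot'])
    f=lambda P:q.inv().apply(P-t['tcp_pos'])
    for nm,vs in (('rod',range(4,138,6)),('handle',range(165,340,8))):
        P=np.array([np.median(f(pts(s,[[u,v] for u in range(251,257)])),0) for v in vs])
        c=P.mean(0);d=np.linalg.svd(P-c)[2][0];d*=np.sign(d[0]);print(nm,'mean',c.round(4),'dir',d.round(4),'pitch',np.degrees(np.arctan2(d[2],d[0])).round(2),'res',np.abs(np.cross(P-c,d)).max().round(4))
    # axis columns by half-levels: handle mask
    hsv=cv2.cvtColor(s['image'],cv2.COLOR_RGB2HSV);m=cv2.inRange(hsv,(18,130,90),(34,255,255))
    for v in (170,200,220,260,300,320):
        k=np.where(m[v,230:280])[0]+230;print(v,k.min(),k.max(),end='; ')
    g=cv2.cvtColor(s['image'],cv2.COLOR_RGB2GRAY);k=np.where(g[135:170,225]<75)[0]+135,np.where(g[135:170,280]<75)[0]+135;print('collar rows',k)
    k=np.where(g[152,210:300]<75)[0]+210;print('collar cols',k.min(),k.max())
    e=f(pts(s,[[225,150],[280,150],[254,147]]));print(e.round(4), s['camera_matrix'][:2,2])
```

```text
rod mean [ 0.0842 -0.0003  0.0091] dir [ 9.411e-01 -1.000e-04  3.380e-01] pitch 19.76 res 0.0005
handle mean [ 0.0163 -0.0003 -0.0204] dir [ 9.291e-01 -1.000e-04  3.699e-01] pitch 21.71 res 0.0015
170 239 269; 200 238 270; 220 238 270; 260 238 271; 300 238 270; 320 238 270; collar rows (array([143, 144, 145, 146, 147, 148, 149, 150, 151, 152, 153, 154, 155,
       156, 157, 158, 159, 160, 161]), array([144, 145, 146, 147, 148, 149, 150, 151, 152, 153, 154, 155, 156,
       157, 158, 159, 160, 161]))
collar cols 219 288
[[ 0.0537 -0.0115 -0.0088]
 [ 0.0538  0.0102 -0.009 ]
 [ 0.0558 -0.0001 -0.0128]] [254.24701027 189.38939707]
```

```bash
cat >> h.py <<'E'
M0=np.array([.5216,.1895,.165]);YAW=np.radians(76.6)
DI=np.array([np.cos(YAW)*np.cos(np.radians(40)),np.sin(YAW)*np.cos(np.radians(40)),-np.sin(np.radians(40))])
OT=np.array([.0511,-.0003,.0015]);PT=19.8
RI=Rx(DI)*R.from_euler('y',PT,degrees=True)
DT=np.array([np.cos(np.radians(PT)),0,np.sin(np.radians(PT))])
def ins(e): return M0-DI*(.12+e)-RI.apply(OT)   # TCP with the tip e m outside the mouth
def where():
    s=telemetry.sense();q=R.from_quat(s['tool_rot']);O=s['tcp_pos']+q.apply(OT);d=q.apply(DT);v=O-M0
    k=v@DI;tipv=O+.12*d-M0
    X=np.cross(DI,[0,0,1.]);X/=np.linalg.norm(X);Y=np.cross(X,DI)
    print('t',round(s['t'],2),'collar->mouth mm',round(-k*1e3,1),'origin off(right,up)',(v@X*1e3).round(1),(v@Y*1e3).round(1),'tip off',(tipv@X*1e3).round(1),(tipv@Y*1e3).round(1),'F along in',round(s['force']@DI,1),s['force'].round(1),'gf',round(s['gripper_force'],1))
E
python3 - <<'E'
from h import *
rel(ins(.05),RI);print(ins(.05))
E
```

```text
t 7.85 shift tot [-2.297 -1.527  0.09 ] turn tot [-0.002  -0.4454 -0.0201] turn after -> shift in final axes [-1.656 -1.594  1.527]
[0.48071797 0.01660069 0.29332637]
```

```bash
(
python3 -m crank '-.46 -.3 .02 0 0 0;-.46 -.3 .02 0 0 0;-.46 -.3 .02 0 0 0;-.46 -.3 .02 0 0 0;-.46 -.3 .02 0 0 0'
python3 -m crank '0 0 0 0 -.089 -.004;0 0 0 0 -.089 -.004;0 0 0 0 -.089 -.004;0 0 0 0 -.089 -.004;0 0 0 0 -.089 -.004' 
python3 -m crank '0 0 0 0 0 0;0 0 0 0 0 0;0 0 0 0 0 0;0 0 0 0 0 0;0 0 0 0 0 0' ) | grep -E 'tcp|force'
python3 - <<'E'
from h import *
rel(ins(.05),RI);where()
E
```

```text
tcp_pos: [0.4814, 0.0159, 0.2926]
force: [-0.4, 0.8, -0.1]
gripper_force: 68.4
tcp_pos: [0.4827, 0.0164, 0.2939]
force: [0.6, -0.6, -0.6]
gripper_force: 68.4
tcp_pos: [0.4821, 0.0152, 0.2929]
force: [-0.2, 0.3, -1.2]
gripper_force: 68.5
t 9.35 shift tot [ 0.021 -0.041 -0.019] turn tot [-0.0023 -0.0009 -0.0008] turn after -> shift in final axes [ 0.021 -0.041 -0.019]
t 9.35 collar->mouth mm 170.6 origin off(right,up) 1.7 -0.9 tip off 1.7 -0.7 F along in 1.0 [-0.2  0.3 -1.2] gf 68.5
```

```bash
python3 -m crank '.24 -.04 .085 -.002 0 0;.235 0 .085 0 0 0;.235 0 .085 0 0 0;.235 0 .085 0 0 0;.12 0 .042 0 0 0' | grep force
python3 - <<'E'
from h import *
where();rel(ins(.005),RI)
s=snap('scene','5');b=snap('top','5')
p=proj(s,M0)[0];print('scene mouth',p,'tip',proj(s,M0-DI*.005)); x,y=map(int,p)
c=cv2.resize(s['image'][y-45:y+30,x-45:x+55],(800,600),interpolation=cv2.INTER_CUBIC)
p=proj(b,M0)[0];x,y=map(int,p);c2=cv2.resize(b['image'][y-30:y+30,x-30:x+50],(480,360),interpolation=cv2.INTER_CUBIC)
c=cv2.resize(c,(480,360));cv2.imwrite('pics/chk.png',np.vstack([c[:300],c2[:300]])[:,:,::-1])
E
```

```text
force: [0.2, -0.4, -1.4]
gripper_force: 68.5
t 9.85 collar->mouth mm 122.8 origin off(right,up) -0.7 -0.7 tip off -1.0 -0.7 F along in 0.7 [ 0.2 -0.4 -1.4] gf 68.5
t 9.85 shift tot [-0.044  0.013 -0.036] turn tot [-0.0008 -0.0003  0.0016] turn after -> shift in final axes [-0.044  0.013 -0.036]
scene mouth [320.40749811 204.1032568 ] tip [[319.38065592 202.62105331]]
```

View pics/chk.png

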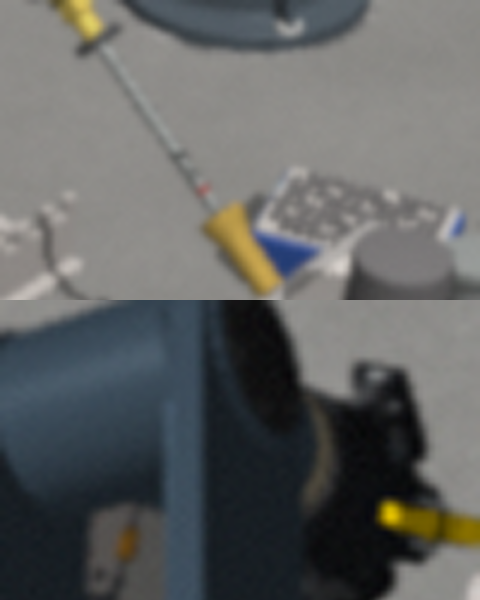

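The scene crop shows the tip at about (212,208), just at the mouth, whose rim centre is near (227,215). The rod line looks 1–2 native pixels to the lower left. The top view is blocked by the arm. I'll quantify the offset from the tube's and rod's centrelines before going in.

Run:
```python
from h import *
s=load('pics/scene_5.npz');s0=load('pics/scene_0.npz')
X=np.cross(DI,[0,0,1.]);X/=np.linalg.norm(X);Y=np.cross(X,DI)
K=s['camera_matrix']
o=proj(s,M0)[0];a=(proj(s,M0+.01*DI)[0]-o)/10;print('px/mm along',a,'X',(proj(s,M0+.01*X)[0]-o)/10,'Y',(proj(s,M0+.01*Y)[0]-o)/10)
n=np.array([-a[1],a[0]])/np.linalg.norm(a);l=a/np.linalg.norm(a)
# sample straightened strip about predicted axis: rows=along (mm), cols=perp px
al=np.arange(-60,40,4);pp=np.arange(-10,10.01,.25)
def strip(s):
    out=[]
    for e in al:
        c=proj(s,M0+DI*e/1e3)[0];q=(c+pp[:,None]*n).astype(np.float32)
        out.append(cv2.remap(s['image'],q[None,:,0].copy(),q[None,:,1].copy(),cv2.INTER_CUBIC)[0])
    return np.array(out).astype(int)
A=strip(s);B=strip(s0)
for e,r,r0 in zip(al,A,B):
    sat=r[:,0]-r[:,2];k=np.where(sat>45)[0]
    d=np.abs(r-r0).sum(1);w=np.clip(d-30,0,None)
    print(e,'yellow',(pp[k].min(),pp[k].max(),(pp[k].min()+pp[k].max())/2) if len(k) else '','diff centroid',((w*pp).sum()/w.sum()).round(2) if w.sum()>60 else '')
```

```text
px/mm along [0.20552942 0.2966649 ] X [-0.21572135  0.1557378 ] Y [ 0.20851348 -0.13164148]
-60 yellow  diff centroid -1.1
-56 yellow  diff centroid 
-52 yellow  diff centroid 
-48 yellow  diff centroid 0.85
-44 yellow  diff centroid 0.04
-40 yellow  diff centroid 0.62
-36 yellow  diff centroid 0.74
-32 yellow  diff centroid 0.28
-28 yellow  diff centroid 0.62
-24 yellow  diff centroid 0.88
-20 yellow  diff centroid 0.02
-16 yellow  diff centroid 0.73
-12 yellow  diff centroid 0.0
-8 yellow  diff centroid 
-4 yellow  diff centroid 
0 yellow (np.float64(-5.25), np.float64(3.75), np.float64(-0.75)) diff centroid 
4 yellow (np.float64(-5.25), np.float64(3.75), np.float64(-0.75)) diff centroid 
8 yellow (np.float64(-4.75), np.float64(3.25), np.float64(-0.75)) diff centroid 
12 yellow (np.float64(-4.0), np.float64(3.0), np.float64(-0.5)) diff centroid 
16 yellow (np.float64(-3.25), np.float64(2.5), np.float64(-0.375)) diff centroid 
20 yellow (np.float64(-3.0), np.float64(2.5), np.float64(-0.25)) diff centroid 
24 yellow (np.float64(-3.0), np.float64(2.75), np.float64(-0.125)) diff centroid 
28 yellow (np.float64(-3.25), np.float64(2.5), np.float64(-0.375)) diff centroid 
32 yellow (np.float64(-3.0), np.float64(2.5), np.float64(-0.25)) diff centroid 
36 yellow (np.float64(-3.0), np.float64(2.5), np.float64(-0.25)) diff centroid
```

The rod sits about 0.9 px (roughly 2–3.5 mm) low or off to +x, which is well inside the flared mouth. I'll bias it up 1.5 mm and go in slowly, reading forces.

```bash
python3 -m crank '.11 0 -.02 0 0 0;.1 0 .035 0 0 0;.1 0 .035 0 0 0;.1 0 .035 0 0 0;0 0 0 0 0 0' | grep force
python3 -c "from h import *;where()"
python3 -m crank '.1 0 .035 0 0 0;.06 0 .021 0 0 0;.06 0 .021 0 0 0;0 0 0 0 0 0;0 0 0 0 0 0' | grep force
python3 -c "from h import *;where()"
```

```text
force: [-0.3, 0.6, -0.4]
gripper_force: 68.5
t 10.45 collar->mouth mm 107.3 origin off(right,up) -0.5 1.7 tip off -0.7 1.8 F along in 0.7 [-0.3  0.6 -0.4] gf 68.5
force: [0.1, -0.9, -2.0]
gripper_force: 68.4
t 10.95 collar->mouth mm 98.2 origin off(right,up) -0.4 1.8 tip off -0.6 1.9 F along in 0.6 [ 0.1 -0.9 -2. ] gf 68.4
```

```bash
python3 -m crank '.09 0 .032 0 0 0;.09 0 .032 0 0 0;.09 0 .032 0 0 0;0 0 0 0 0 0;0 0 0 0 0 0' | grep force
python3 -c "from h import *;where()"
python3 -m crank '.09 0 .032 0 0 0;.09 0 .032 0 0 0;.09 0 .032 0 0 0;0 0 0 0 0 0;0 0 0 0 0 0' | grep force
python3 -c "from h import *;where()"
```

```text
force: [-0.7, -0.3, -2.4]
gripper_force: 68.3
t 11.45 collar->mouth mm 86.5 origin off(right,up) -0.4 1.9 tip off -0.6 2.1 F along in 1.2 [-0.7 -0.3 -2.4] gf 68.3
force: [0.5, 0.1, -2.8]
gripper_force: 68.3
t 11.95 collar->mouth mm 74.9 origin off(right,up) -0.4 2.1 tip off -0.6 2.2 F along in 2.0 [ 0.5  0.1 -2.8] gf 68.3
```

```bash
python3 -m crank '.083 0 .052 0 0 0;.09 0 .033 0 0 0;.09 0 .033 0 0 0;.09 0 .033 0 0 0;0 0 0 0 0 0' | grep force
python3 -c "from h import *;where()"
python3 -m crank '.09 0 .033 0 0 0;.09 0 .033 0 0 0;.09 0 .033 0 0 0;.09 0 .033 0 0 0;0 0 0 0 0 0' | grep force
python3 -c "from h import *;where();rel(ins(-.12),RI)"
```

```text
force: [0.8, 0.3, -1.8]
gripper_force: 68.3
t 12.45 collar->mouth mm 59.4 origin off(right,up) -0.3 1.3 tip off -0.5 1.4 F along in 1.5 [ 0.8  0.3 -1.8] gf 68.3
force: [0.3, -0.7, -1.5]
gripper_force: 68.3
t 12.95 collar->mouth mm 44.1 origin off(right,up) -0.4 1.1 tip off -0.6 1.3 F along in 0.5 [ 0.3 -0.7 -1.5] gf 68.3
t 12.95 shift tot [1.028 0.01  0.399] turn tot [-0.0003 -0.0008  0.0009] turn after -> shift in final axes [1.028 0.008 0.398]
```

Sliding freely.

```bash
python3 -m crank '.1 0 .036 0 0 0;.1 0 .036 0 0 0;.1 0 .036 0 0 0;.1 0 .036 0 0 0;.1 0 .036 0 0 0' | grep force
python3 -c "from h import *;where()"
python3 -m crank '.1 0 .036 0 0 0;.1 0 .036 0 0 0;.05 0 .018 0 0 0;0 0 0 0 0 0;0 0 0 0 0 0' | grep force
python3 -c "from h import *;where()"
```

```text
force: [0.4, -2.0, -0.4]
gripper_force: 68.4
t 13.45 collar->mouth mm 23.1 origin off(right,up) -0.3 1.1 tip off -0.5 1.2 F along in -1.2 [ 0.4 -2.  -0.4] gf 68.4
force: [-0.3, 0.1, -2.2]
gripper_force: 68.4
t 13.95 collar->mouth mm 12.7 origin off(right,up) -0.4 1.1 tip off -0.5 1.2 F along in 1.4 [-0.3  0.1 -2.2] gf 68.4
```

```bash
python3 -m crank '.045 0 .016 0 0 0;.045 0 .016 0 0 0;.045 0 .016 0 0 0;.045 0 .016 0 0 0;0 0 0 0 0 0' | grep force
python3 -c "from h import *;where()"
python3 -m crank '.025 0 .009 0 0 0;.025 0 .009 0 0 0;.025 0 .009 0 0 0;0 0 0 0 0 0;0 0 0 0 0 0' | grep force
python3 -c "from h import *;where()"
```

```text
force: [0.5, 0.1, -2.5]
gripper_force: 68.3
t 14.45 collar->mouth mm 5.0 origin off(right,up) -0.3 1.1 tip off -0.5 1.2 F along in 1.8 [ 0.5  0.1 -2.5] gf 68.3
force: [-1.5, -4.6, 4.1]
gripper_force: 68.8
t 14.95 collar->mouth mm 3.2 origin off(right,up) -0.3 1.0 tip off -0.4 0.8 F along in -6.3 [-1.5 -4.6  4.1] gf 68.8
```

```bash
python3 -m crank '.02 0 .007 0 0 0;0 0 0 0 0 0;0 0 0 0 0 0;0 0 0 0 0 0;0 0 0 0 0 0' | grep force
python3 - <<'E'
from h import *
where()
s=snap('scene','6');x,y=map(int,proj(s,M0)[0]);cv2.imwrite('pics/seat.png',cv2.resize(s['image'][y-45:y+30,x-50:x+50],(600,450),interpolation=cv2.INTER_CUBIC)[:,:,::-1])
E
```

```text
force: [-2.6, -5.8, 6.1]
gripper_force: 69.1
t 15.45 collar->mouth mm 3.2 origin off(right,up) -0.4 0.9 tip off -0.5 0.6 F along in -8.7 [-2.6 -5.8  6.1] gf 69.1
```

View pics/seat.png

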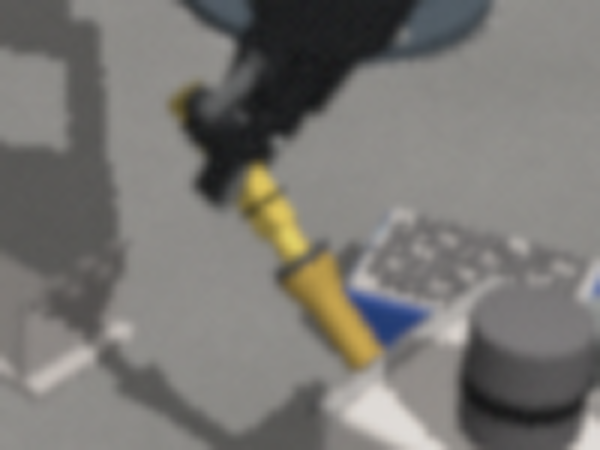

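The scene crop shows the dark collar resting on the tube's rim at (305,265), and the axial force rises without further motion, so it is seated. Drawing it out now.

```bash
(
python3 -m crank '-.1 0 -.036 0 0 0;-.2 0 -.072 0 0 0;-.2 0 -.072 0 0 0;-.2 0 -.072 0 0 0;-.2 0 -.072 0 0 0'
python3 -c "from h import *;where()"
python3 -m crank '-.25 0 -.09 0 0 0;-.25 0 -.09 0 0 0;-.25 0 -.09 0 0 0;-.25 0 -.09 0 0 0;-.25 0 -.09 0 0 0'
python3 -c "from h import *;where()"
python3 -m crank '-.3 0 -.107 0 0 0;-.3 0 -.107 0 0 0;-.3 0 -.107 0 0 0;-.3 0 -.107 0 0 0;-.3 0 -.107 0 0 0'
python3 -c "from h import *;where()"
python3 -m crank '-.3 0 -.107 0 0 0;-.3 0 -.107 0 0 0;-.3 0 -.107 0 0 0;-.3 0 -.107 0 0 0;0 0 0 0 0 0'
python3 -c "from h import *;where()") | grep -E 'collar|gf'
```

```text
t 16.0 collar->mouth mm 40.1 origin off(right,up) -0.2 1.3 tip off -0.3 1.4 F along in 1.4 [-0.7  0.1 -2.3] gf 68.2
t 16.5 collar->mouth mm 93.7 origin off(right,up) -0.2 1.2 tip off -0.2 1.3 F along in 0.7 [-0.3  0.  -1.1] gf 68.3
t 17.0 collar->mouth mm 157.5 origin off(right,up) -0.2 0.9 tip off -0.3 1.0 F along in 0.8 [ 0.4  0.7 -0.4] gf 68.3
t 17.5 collar->mouth mm 209.0 origin off(right,up) 0.6 1.0 tip off 0.8 1.1 F along in 0.7 [ 0.3  0.8 -0. ] gf 68.4
```

The rod is right out, with the tip 86 mm clear of the mouth. I'll level it and carry it over the tile.

```bash
cat >> h.py <<'E'
OT2=OT+.0015*DT;DF=np.array([np.cos(YAW),np.sin(YAW),0]);RF=Rx(DF)*R.from_euler('y',PT,degrees=True)
TILE=np.array([.6015,-.0405,.008])
def fin(h): return TILE+[0,0,h]-.12*DF-RF.apply(OT2)
E
(python3 -m crank '0 0 0 0 .089 0;0 0 0 0 .089 0;0 0 0 0 .089 0;0 0 0 0 .089 0;0 0 0 0 .089 0') | grep force
python3 - <<'E'
from h import *
rel(fin(.2),RF)
E
```

```text
force: [-0.5, -0.6, -1.6]
gripper_force: 68.5
t 18.0 shift tot [-5.075  3.253  1.514] turn tot [ 0.0012 -0.0041  0.0013] turn after -> shift in final axes [-5.059  3.267  1.541]
```

```bash
(
python3 -m crank '-.5 .33 .15 0 -.004 .001;-.5 .33 .15 0 0 0;-.5 .33 .15 0 0 0;-.5 .33 .15 0 0 0;-.5 .33 .15 0 0 0'
python3 -m crank '-.5 .33 .15 0 0 0;-.5 .33 .15 0 0 0;-.5 .33 .15 0 0 0;-.5 .33 .15 0 0 0;-.5 .3 .15 0 0 0'
python3 -m crank '0 0 0 0 0 0;0 0 0 0 0 0;0 0 0 0 0 0;0 0 0 0 0 0;0 0 0 0 0 0') | grep -E 'tcp|force'
python3 - <<'E'
from h import *
rel(fin(.2),RF);rel(fin(.08),RF);rel(fin(.035),RF)
b=snap('top','7');hsv=cv2.cvtColor(b['image'],cv2.COLOR_RGB2HSV);m=cv2.inRange(hsv,(0,0,190),(180,50,255))
print(proj(b,[TILE])[0]);m0=np.zeros_like(m);m0[140:185,240:285]=m[140:185,240:285];v,u=np.where(m0>0);print(u.min(),u.max(),v.min(),v.max())
E
```

```text
tcp_pos: [0.519, -0.1088, 0.2551]
force: [0.2, -0.8, -1.1]
gripper_force: 68.4
tcp_pos: [0.5626, -0.2056, 0.1931]
force: [0.2, 1.1, -0.6]
gripper_force: 68.4
tcp_pos: [0.5621, -0.2042, 0.1948]
force: [1.0, -0.9, -0.2]
gripper_force: 68.4
t 19.5 shift tot [-0.063  0.018  0.05 ] turn tot [-0.0003  0.0031 -0.    ] turn after -> shift in final axes [-0.063  0.018  0.049]
t 19.5 shift tot [-1.065  0.019  2.877] turn tot [-0.0003  0.0031 -0.    ] turn after -> shift in final axes [-1.079  0.018  2.872]
t 19.5 shift tot [-1.441  0.019  3.938] turn tot [-0.0003  0.0031 -0.    ] turn after -> shift in final axes [-1.46   0.018  3.931]
[260.68212014 161.7161477 ]
248 273 149 174
```

```bash
(
python3 -m crank '-.21 .004 .57 0 .003 0;-.21 .004 .57 0 0 0;-.21 .004 .57 0 0 0;-.21 .004 .57 0 0 0;-.21 .004 .57 0 0 0'
python3 -m crank '-.1 0 .27 0 0 0;-.1 0 .27 0 0 0;-.1 0 .27 0 0 0;-.06 0 .17 0 0 0;-.03 0 .08 0 0 0'
python3 -m crank '0 0 0 0 0 0;0 0 0 0 0 0;0 0 0 0 0 0;0 0 0 0 0 0;0 0 0 0 0 0') | grep -E 'tcp|force'
python3 - <<'E'
from h import *
rel(fin(.035),RF)
s=snap('scene','8');w=snap('wrist','8');st=telemetry.sense();q=R.from_quat(st['tool_rot'])
P=np.array([np.median(pts(w,[[u,v] for u in range(251,257)]),0) for v in range(4,138,6)]);c=P.mean(0);d=np.linalg.svd(P-c)[2][0];d*=np.sign(d[1]);print('rod top dir',d.round(4),'top z',P[:,2].round(4)[[0,10,-1]])
hsv=cv2.cvtColor(s['image'],cv2.COLOR_RGB2HSV)
print('tile in scene',proj(s,[TILE])[0],'tip',proj(s,[TILE+[0,0,.035]])[0])
x,y=map(int,proj(s,[TILE])[0]);cv2.imwrite('pics/fin.png',cv2.resize(s['image'][y-50:y+40,x-60:x+60],(800,600),interpolation=cv2.INTER_CUBIC)[:,:,::-1])
E
```

```text
tcp_pos: [0.5628, -0.206, 0.0722]
force: [0.2, 0.6, -0.5]
gripper_force: 68.5
tcp_pos: [0.5624, -0.2063, 0.0271]
force: [-0.5, 0.1, -0.7]
gripper_force: 68.5
tcp_pos: [0.5626, -0.2064, 0.0278]
force: [-0.5, 0.3, -0.9]
gripper_force: 68.5
t 21.05 shift tot [ 0.002 -0.007  0.019] turn tot [-0.0002  0.0001 -0.0005] turn after -> shift in final axes [ 0.002 -0.007  0.019]
rod top dir [ 0.2332  0.9724 -0.002 ] top z [0.0476 0.0477 0.0478]
tile in scene [236.19314815 237.65497505] tip [235.91726527 228.6596265 ]
```

View pics/fin.png

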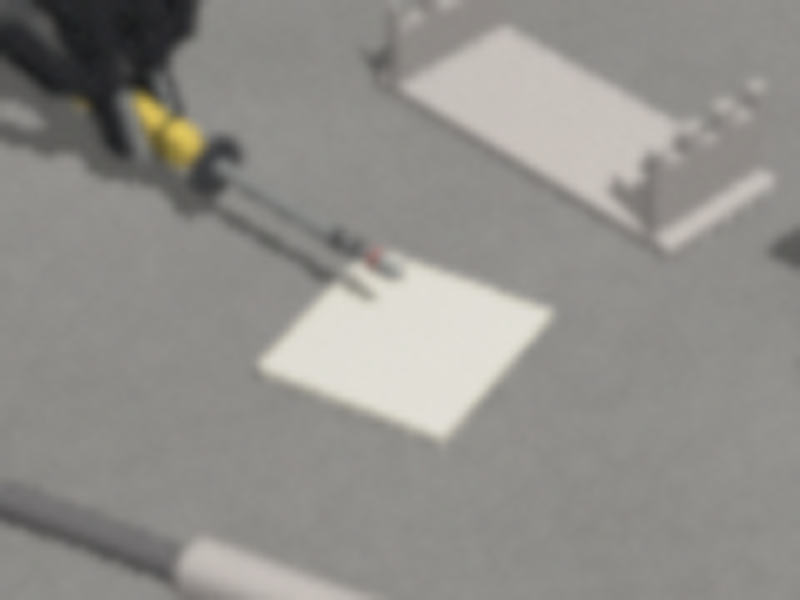

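The tip is at crop (400,270), which is scene pixel (236,228). That matches the prediction for 35 mm above the tile's middle. The rod is level, and nothing touches the tile. I'll nudge forward 3 mm, settle, and hand in.

```bash
(
python3 -m crank '.04 0 .015 0 0 0;.03 0 .01 0 0 0;0 0 0 0 0 0;0 0 0 0 0 0;0 0 0 0 0 0'
python3 -m crank '0 0 0 0 0 0;0 0 0 0 0 0;0 0 0 0 0 0;0 0 0 0 0 0;0 0 0 0 0 0') | grep -E 't:|tcp|force'
python3 -c "
from h import *
print(manip.sign_off())"
```

```text
t: 21.65
tcp_pos: [0.5631, -0.2034, 0.0275]
tool_rot: [0.773, 0.61, 0.135, -0.107]
force: [-0.5, -0.6, -0.8]
gripper_force: 68.5
t: 22.15
tcp_pos: [0.5631, -0.2034, 0.0275]
tool_rot: [0.773, 0.61, 0.135, -0.107]
force: [-0.4, 0.3, -1.3]
gripper_force: 68.5
the job is handed in; nothing more can be done
None
```

The dipstick was lifted off its rest, slid down the tube until its collar stopped on the mouth, and drawn right out; the job was handed in at about 22 s with the rod held level and still, its tip about 35 mm above the middle of the tile.

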